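# Fold open the sample cupboard

### The job

One of the two small sample cupboards on the lab bench has a bifold door made of two panels. Pull that door by its handle until both panels are folded fully open against the side post, then let go and move clear. Leave the other cupboard's one-piece door as it is.

Things in the scene. Friction and masses are not known exactly. Their poses are not given: they have to be found in the camera images.
- bifold (a joint): Opening angle (rad) of the bifold door's first panel about the left-post hinge: 0 shut flat, 1.40 end stop; starts 0.15 to 0.35. Opens clockwise seen from above. Two white panels, each 140 wide, 195 high, 12 thick, tops at 210; the fold comes out towards the robot, the second panel's free edge follows the track to the left post. Pulls with about 2 N, stays where left.
- bifold_handle (a point): Grip point on the bifold's pull: upright dark steel post, 12 diameter, free top; the point is on its axis, 20 below its top, 205 above the bench. Axis 45 in front of the first panel's face (57 in front of the hinge line), 115 along the panel from the hinge, 25 short of the fold. Stand-off arm, 10 thick, 37 below the point. Axes: x into the panel, y along it to the hinge, z up.
- bifold_hinge (a point): Point on the fixed upright hinge line of the first panel, at the left post (robot's view) of its plywood cupboard (310 wide, 200 deep, 220 high, open back), 205 above the bench. Both the handle and the first panel swing about it in level arcs, the handle at radius 128. Axes: x from cupboard front to back, y to its left, z up.
- plain_handle (a point): Grip point of the other cupboard's pull: same post, on a one-piece white door 280 wide hinged at that cupboard's right post, 255 from its hinge; shut or up to 0.2 rad ajar. To be left as it is. The cupboards are the same size and stand side by side, either one on the left.

How it is judged:
By the outcome, as a careful person would: the job done as asked, in the order asked, and still so for the second after the job is handed in, with the robot touching nothing.
It also fails if it takes over 38 s, if anything falls off the work surface, if the arm or the gripper's body presses on something with over 40 N, if the wrist force passes 120 N, or if a joint passes its speed limit or range.

### The arm

A 6-joint arm with a two-finger parallel gripper is mounted at the origin on the work surface. World frame = base frame: x ahead of the robot, y to its left, z up, the work surface at z = 0. Lengths are in mm, angles in degrees, forces in N, time in s.
With the tool pointing down it reaches from about 300 to 850 mm from the base axis. Payload 4.2 kg.
Tool frame: the origin (TCP) lies on the centre line of the jaws, within the pads' length; the fingertips stand 14 mm ahead of it and the grasp point (between the pads) lies 5 mm behind it; z points along the fingers, y is the line along which they close (so a half turn about z gives the same grasp; the last joint's range is limited). The gripper opens to 91 mm and grips with 3 to 60 N. Pads are 32 mm wide; open, the fingers measure 118 mm over their backs; the gripper's body (76 mm by 178 mm) begins 60 mm behind the grasp point.
Start: joints at [62.338, 18.312, 89.639, -0, 72.044, -1.146], TCP at [256.716, 514.528, 227.976] pointing down, gripper open.
Joint ranges: [-177.97, 177.97], [-48.28, 115.42], [12.27, 149.76], [-77.06, 257.06], [2.81, 150.46], [-146.56, 146.56]. Speed limits (degrees/s): [147.25, 147.25, 180, 180, 180, 180].

### API

Orientations are given as [roll, pitch, yaw] about the fixed x, y, z axes, in that order (R = Rz(yaw) Ry(pitch) Rx(roll)).
In Python, from workcell import env gives the robot as it stands.
- The arm moves only by the tool arm_command, never from a script. Its argument "motion" is a list of rows, each an object with "offset": the shift along the tool's x, y, z in m, a list of three; "spin": the turn about the tool's z in rad. In form: [{"offset": [tx, ty, tz], "spin": spin}, ...]. A call has 1 to 5 rows; each row shifts and turns the commanded pose from where the row before left it, along the tool's axes as they then stand; what a row does not reach is not made up. A row lasts 1/8 s, in which the tool goes at most 62.5 mm and 10.7 degrees, less where a joint would pass 70% of its speed; a pose out of reach is approached as far as the arm can. A call with a gripper value outside its range is refused whole. "jaw" is the finger opening in m, from 0 to 0.0912, set as the call begins (left out, the last holds). The fingers move at their own pace and stop on an object; "newtons" is the grip in N (left out, the last holds). Time passes only in rows, so rows that do not move let the fingers close. It gives the time, the measured TCP pose, the force, the opening and the grip force at its end, in the units of the state.
- env.state(): the state, without advancing time (a new reading comes with each control period).
- env.grab_frame(name): name is "scene" or "top" or "wrist"; returns (picture, depth): 480x640x3 uint8, blue, green, red; 480x640 float32, mm along the optical axis (not along the pixel's ray), 0 where there is no reading.
- env.camera_model(name): a dict with "fx", "fy", "cx", "cy" (pixels), "eye" and "rotation" of the camera in the world; the wrist camera has in their place "hand_eye" (4x4, takes a point from camera to tool coordinates, whose origin is the TCP and whose axes are the flange's). Camera axes: x right, y down, z forward; pixel columns grow to the right and rows downward; lengths in mm; the calibration is good to about 2 mm. A picture is of the moment at which its call begins: read the wrist's pose just before it. camera_model takes no time and is no camera call.
- env.job_done(): hands the job in; it is judged then, once.
Trained networks look in the newest picture that a camera, given by its name, has taken for a name from the list of things; names that differ only in an ending like _2 or _b are one class to them, and where a whole thing is asked for, a point or a joint stands for the part that bears it (a point fixed in the world has none). Each returns a list of dicts, best first, with "score" (0 to 1); they miss things now and then, are a little off and sometimes report something else, mostly with a low value. They report only what shows in the picture. A call takes as long as a camera call.
- env.boxes_of(camera, target): "bbox" ([left, top, right, bottom] in pixels, round what is visible of it).
- env.pinpoint(camera, target): "location" ([column, row] in pixels: a listed point, or the origin of a listed thing).
The state is a dict: "time_s": time; "qpos": joint angles; "qvel": joint speeds; "effort": joint torques, N m; "ee_pos": TCP position; "ee_rot": TCP orientation; "force": force on the tool from outside, world axes, zero at the start; "torque": the same for the moment, N m; "gripper_width": finger opening in mm; "gripper_force": force on a finger pad.
Only numpy, scipy, OpenCV 4.12 (cv2) and the standard library are available. Lean on these libraries where they do the work, as an engineer would, in place of code of your own. Each camera call takes 0.05 s, during which the arm holds its last target. There are 200 camera calls.

## Working session

There is one attempt and no reset: what is moved stays moved. The work goes in short steps, Python scripts to look and compute and a tool call to move; the robot and the scene stay as the last step left them, time stands still between calls to the robot, and variables do not carry over. Pictures are saved under pics/ and viewed, at most 10 in all, crops included, and the job is handed in when it is done.

Besides the shell and the picture viewer there is one more tool, called after "Request:" as name([rows], argument=value, ...), one row to a line, values as JSON. arm_command: Moves the arm, as the interface text tells. Its arguments: {"type":"object","properties":{"motion":{"type":"array"},"jaw":{"type":"number"},"newtons":{"type":"number"}},"required":["motion"]}

```bash
mkdir -p pics; cat > h.py <<'E'
from workcell import env
import numpy as np, cv2
def px2w(cam,d,u,v,z=None):
    m=env.camera_model(cam); R=np.array(m["rotation"]); e=np.array(m["eye"])
    r=np.array([(u-m["cx"])/m["fx"],(v-m["cy"])/m["fy"],1.])
    r=R@r
    if z is not None: return e+r*(z-e[2])/r[2]
    return e+r*d
E
python3 - <<'E'
from h import *
s=env.state();print(s)
for c in("scene","top"):
    im,d=env.grab_frame(c);cv2.imwrite(f"pics/{c}0.png",im)
    print(c,env.camera_model(c))
    for t in("bifold_handle","plain_handle","bifold_hinge"):
        r=env.pinpoint(c,t)
        for k in r[:2]:
            u,v=k["location"]; print(t,k, px2w(c,None,u,v,205).round(1), px2w(c,d[int(v),int(u)],u,v).round(1))
E
```

```text
{'time_s': 0.0, 'qpos': array([ 6.23389670e+01,  1.83519480e+01,  8.97071072e+01, -6.27412855e-04,
        7.20456817e+01, -1.14664181e+00]), 'qvel': array([-0.08658912, -0.05478137, -0.08991014,  0.00713757,  0.00477925,
       -0.01313221]), 'effort': array([-8.31721136e-04, -4.12447858e+01, -2.31967986e+01,  7.27911294e-02,
        4.57378454e-02, -1.14973886e-04]), 'ee_pos': array([256.4709274 , 514.07788005, 227.11245513]), 'ee_rot': array([-1.79895272e+02, -1.49953839e-03,  1.53485801e+02]), 'force': array([-0.73671307,  0.00706362, -0.61177629]), 'torque': array([ 0.02880514, -0.01798655,  0.00152647]), 'gripper_force': 0.0, 'gripper_width': 91.36609263929763}
scene {'fx': 516.1694474694567, 'fy': 516.1694474694567, 'cx': 319.4236727583726, 'cy': 240.55051507223496, 'eye': array([1128.4814079 ,  359.00723324,  791.11362473]), 'rotation': array([-138.07581906,   -0.37857514,  120.41265428])}Traceback (most recent call last):
  File "<stdin>", line 9, in <module>
  File "h.py", line 7, in px2w
    if z is not None: return e+r*(z-e[2])/r[2]
                                          ~^^^
IndexError: invalid index to scalar variable.
```

```bash
sed -i 's/R=np.array(m\["rotation"\])/R=Rot.from_euler("xyz",m["rotation"],degrees=True).as_matrix()/; 1a from scipy.spatial.transform import Rotation as Rot' h.py
python3 - <<'E'
from h import *
for c in("scene","top"):
    im,d=env.grab_frame(c);cv2.imwrite(f"pics/{c}0.png",im)
    print(c,env.camera_model(c))
    for t in("bifold_handle","plain_handle","bifold_hinge"):
        r=env.pinpoint(c,t)
        for k in r[:2]:
            u,v=k["location"]; print(t,k, px2w(c,None,u,v,205).round(1), px2w(c,d[int(v),int(u)],u,v).round(1))
E
```

```text
scene {'fx': 516.1694474694567, 'fy': 516.1694474694567, 'cx': 319.4236727583726, 'cy': 240.55051507223496, 'eye': array([1128.4814079 ,  359.00723324,  791.11362473]), 'rotation': array([-138.07581906,   -0.37857514,  120.41265428])}
bifold_handle {'location': [214.1, 149.3], 'score': 0.62} [ 578.6 -180.4  205. ] [ 387.9 -367.5    1.7]
plain_handle {'location': [485.9, 250.8], 'score': 0.66} [562.5 321.5 205. ] [363.5 308.3  -1. ]
bifold_hinge {'location': [235.1, 196.4], 'score': 0.75} [659.3 -73.3 205. ] [669.6 -63.8 217.9]
top {'fx': 523.9100697052721, 'fy': 523.9100697052721, 'cx': 316.74374059487184, 'cy': 235.21389156455666, 'eye': array([ 467.80596686,   71.42154903, 1202.17168167]), 'rotation': array([-172.08133316,    0.74164612,  -91.49668746])}
bifold_handle {'location': [449.9, 252.0], 'score': 0.76} [ 567.4 -172.3  205. ] [ 569.  -176.1  189.4]
plain_handle {'location': [186.4, 259.4], 'score': 0.8} [567.  331.6 205. ] [565.2 326.8 223.1]
bifold_hinge {'location': [397.1, 211.0], 'score': 0.69} [649.7 -75.6 205. ] [653.6 -78.8 183.1]
```

View pics/scene0.png

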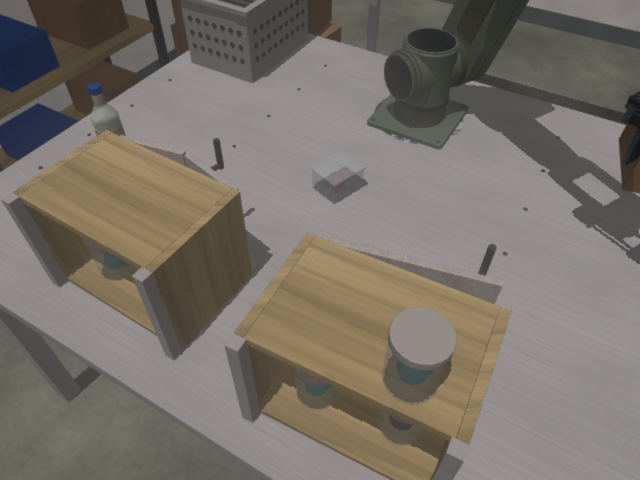

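View pics/top0.png

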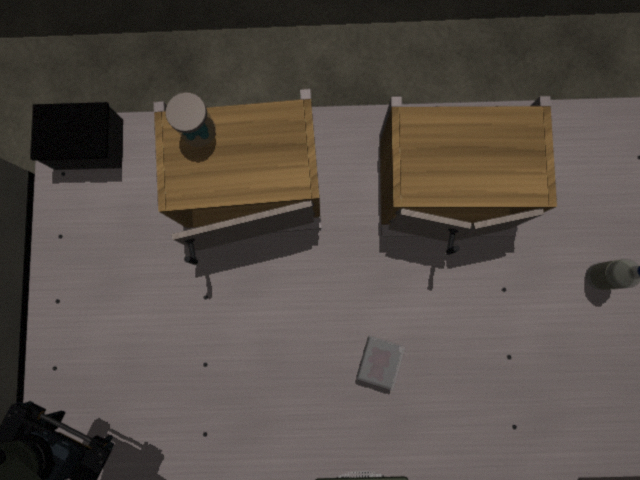

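The scene camera looks from behind: the right-hand cupboard (robot's view) is the bifold, with its handle at scene (217,150) and top (452,240). In the top view its fold is at (472,226) and its hinge at about (400,210). The plain door is on the left, with its handle at (190,255). The handle-to-hinge distance comes out at 127, against the given 128. Next I rise and cross over to the handle.

Request:
arm_command([
  {"offset": [0,0,-0.06],"spin": 0},
  {"offset": [-0.045,-0.0367,-0.01],"spin": 0},
  {"offset": [-0.045,-0.0367,0],"spin": 0},
  {"offset": [-0.045,-0.0367,0],"spin": 0},
  {"offset": [-0.045,-0.0367,0],"spin": 0},
], jaw=0.091)

```text
time_s: 1.12
ee_pos: [352.7, 301.1, 298.2]
ee_rot: [180.0, 0.0, 153.5]
force: [1.0, 0.5, 1.3]
gripper_width: 91.0
gripper_force: 0.0
```

Request:
arm_command([
  {"offset": [-0.045,-0.0367,0],"spin": 0},
  {"offset": [-0.045,-0.0367,0],"spin": 0},
  {"offset": [-0.045,-0.0367,0],"spin": 0},
  {"offset": [-0.045,-0.0367,0],"spin": 0},
  {"offset": [-0.045,-0.0367,0],"spin": 0},
])

```text
time_s: 1.75
ee_pos: [472.2, 36.3, 298.3]
ee_rot: [180.0, 0.0, 153.5]
force: [0.4, 0.9, -0.5]
gripper_width: 91.1
gripper_force: 0.0
```

Request:
arm_command([
  {"offset": [-0.045,-0.0367,0],"spin": 0},
  {"offset": [-0.045,-0.0367,0],"spin": 0},
  {"offset": [0,0,0],"spin": -0.1},
  {"offset": [0,0,0],"spin": -0.1},
  {"offset": [0,0,0],"spin": 0},
])

```text
time_s: 2.38
ee_pos: [519.4, -67.9, 297.9]
ee_rot: [180.0, -0.0, 164.9]
force: [-0.5, 0.1, 0.5]
gripper_width: 90.7
gripper_force: 0.0
```

```bash
cat >> h.py <<'E'
def wcam(s):
    m=env.camera_model("wrist"); T=np.eye(4); T[:3,:3]=Rot.from_euler("xyz",s["ee_rot"],degrees=True).as_matrix(); T[:3,3]=s["ee_pos"]
    return m,T@np.array(m["hand_eye"])
def w2w(s,u,v,z):
    m,T=wcam(s); r=T[:3,:3]@np.array([(u-m["cx"])/m["fx"],(v-m["cy"])/m["fy"],1.]); e=T[:3,3]
    return e+r*(z-e[2])/r[2]
def cloud(cam,d,T=None):
    m=env.camera_model(cam); v,u=np.nonzero(d>0); Z=d[v,u]
    p=np.c_[(u-m["cx"])/m["fx"]*Z,(v-m["cy"])/m["fy"]*Z,Z]
    if T is None: R=Rot.from_euler("xyz",m["rotation"],degrees=True).as_matrix();t=np.array(m["eye"])
    else: R,t=T[:3,:3],T[:3,3]
    return p@R.T+t
E
python3 - <<'E'
from h import *
s=env.state();print(s["time_s"],s["ee_pos"],s["ee_rot"],s["force"],s["qpos"].round(1))
im,d=env.grab_frame("wrist");cv2.imwrite("pics/w1.png",im)
for t in("bifold_handle","bifold_hinge"):
    for k in env.pinpoint("wrist",t)[:2]:print(t,k,w2w(s,*k["location"],205).round(1))
m,T=wcam(s);P=cloud("wrist",d,T)
q=P[(P[:,2]>217)&(P[:,2]<232)&(P[:,0]<600)];print("handle top",len(q),q.mean(0) if len(q) else 0)
im,d=env.grab_frame("top");P=cloud("top",d)
q=P[(abs(P[:,2]-220)<8)&(P[:,0]>640)&(P[:,1]<-30)&(P[:,1]>-500)]
r=cv2.minAreaRect(q[:,:2].astype(np.float32));print(len(q),r,cv2.boxPoints(r))
E
```

```text
2.375 [519.40462942 -67.90288702 297.89530812] [ 1.79992784e+02 -3.56009582e-03  1.64850813e+02] [-0.54050957  0.10220324  0.46697704] [ -8.7  11.5  89.    0.   79.5 -83.6]
bifold_hinge {'location': [347.1, 423.6], 'score': 0.89} [659.4 -80.6 205. ]
handle top 0 0
16554 ((755.1884765625, -223.79737854003906), (312.0327453613281, 233.30209350585938), 88.70709228515625) [[ 635.0469  -377.14197]
 [ 868.28955 -382.4061 ]
 [ 875.3301   -70.45279]
 [ 642.0874   -65.18866]]
```

View pics/w1.png

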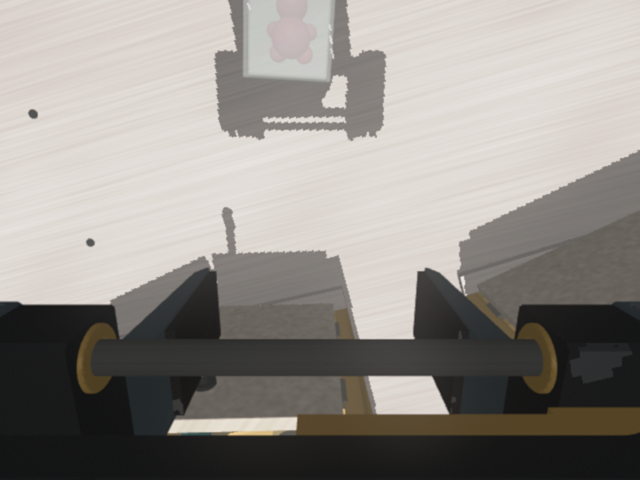

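The wrist view shows the bifold hinge corner near (347,424). The handle top is at about (205,383), partly behind the left finger. I move over the handle and look between the fingertips.

Request:
arm_command([
  {"offset": [-0.038,-0.045,0],"spin": 0},
  {"offset": [-0.038,-0.045,0],"spin": 0},
  {"offset": [0,0,0],"spin": 0},
  {"offset": [0,0,0],"spin": 0},
])

```text
time_s: 3.08
ee_pos: [569.1, -173.9, 297.7]
ee_rot: [180.0, -0.1, 164.9]
force: [-0.2, 0.2, -0.3]
gripper_width: 90.8
gripper_force: 0.0
```

```bash
python3 - <<'E'
from h import *
s=env.state();print(s["time_s"],s["ee_pos"],s["ee_rot"],s["qpos"].round(1))
im,d=env.grab_frame("wrist");cv2.imwrite("pics/w2.png",im)
for t in("bifold_handle","bifold_hinge"):
    for k in env.pinpoint("wrist",t)[:2]:print(t,k,w2w(s,*k["location"],205).round(1))
m,T=wcam(s);P=cloud("wrist",d,T)
q=P[(P[:,2]>214)&(P[:,2]<234)&(abs(P[:,0]-570)<40)&(abs(P[:,1]+174)<30)];print("handle top",len(q),q.mean(0) if len(q) else 0,q.max(0),q.min(0))
for z in(225,205):
  u=T[:3,:3].T@(np.array([569,-174,z])-T[:3,3]);print(u[0]/u[2]*m["fx"]+m["cx"],u[1]/u[2]*m["fy"]+m["cy"])
E
```

```text
3.075 [ 569.09911783 -173.86392134  297.65487713] [ 1.79959333e+02 -6.19431028e-02  1.64911683e+02] [-18.1  18.3  79.7   0.   82.1 -93. ]
bifold_handle {'location': [308.1, 259.5], 'score': 0.65} [ 575.7 -180.1  205. ]
handle top 380 [ 574.23893497 -179.47919896  224.75846207] [ 581.39596138 -174.03671909  228.40046544] [ 569.34269259 -185.77720126  214.31121258]
314.2135090462605 257.43336757737825
314.34606855276184 247.87766303328377
```

View pics/w2.png

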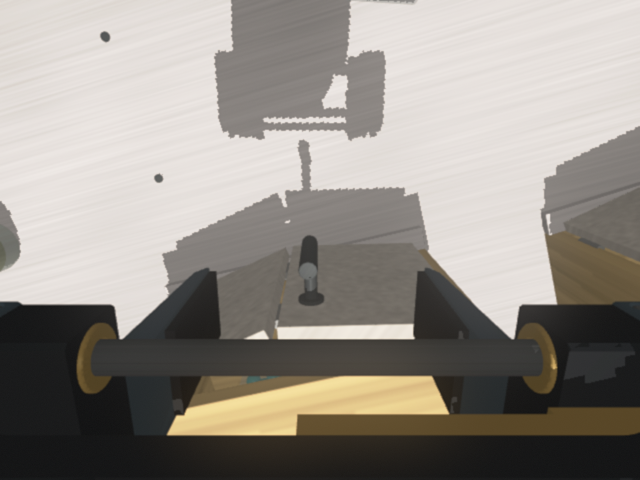

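The handle top is at (308,270) in the wrist picture. Depth puts it at (574,-179,225) and the network at (576,-180), so they agree, and the top height is right. The panel face runs parallel to the jaw line. I correct by about 7/4 mm, descend and grip.

Request:
arm_command([
  {"offset": [-0.007,-0.004,0.02],"spin": 0},
  {"offset": [0,0,0.04],"spin": 0},
  {"offset": [0,0,0.037],"spin": 0},
  {"offset": [0,0,0],"spin": 0},
  {"offset": [0,0,0],"spin": 0},
])

```text
time_s: 3.85
ee_pos: [576.0, -179.8, 202.8]
ee_rot: [-180.0, 0.2, 165.0]
force: [0.0, 0.2, -0.0]
gripper_width: 90.9
gripper_force: 0.0
```

Request:
arm_command([
  {"offset": [0,0,0],"spin": 0},
  {"offset": [0,0,0],"spin": 0},
  {"offset": [0,0,0],"spin": 0},
  {"offset": [0,0,0],"spin": 0},
  {"offset": [0,0,0],"spin": 0},
], jaw=0.0, newtons=20)

```text
time_s: 4.47
ee_pos: [575.1, -180.1, 200.9]
ee_rot: [180.0, -0.0, 164.9]
force: [0.6, -0.5, -0.4]
gripper_width: 43.7
gripper_force: 0.0
```

Request:
arm_command([
  {"offset": [0,0,0],"spin": 0},
  {"offset": [0,0,0],"spin": 0},
  {"offset": [0,0,0],"spin": 0},
])

```text
time_s: 4.85
ee_pos: [575.1, -180.0, 200.9]
ee_rot: [180.0, -0.0, 164.9]
force: [0.5, -0.3, -0.5]
gripper_width: 14.0
gripper_force: 0.4
```

Request:
arm_command([
  {"offset": [0,0,0],"spin": 0},
  {"offset": [0,0,0],"spin": 0},
  {"offset": [0,0,0],"spin": 0},
])

```text
time_s: 5.22
ee_pos: [574.7, -180.8, 200.9]
ee_rot: [-179.9, -0.0, 164.9]
force: [-2.8, -4.2, 1.8]
gripper_width: 11.2
gripper_force: 20.0
```

Request:
arm_command([
  {"offset": [0.0057,0.0027,0],"spin": 0.05},
  {"offset": [0.0057,0.0027,0],"spin": 0.05},
  {"offset": [0.0057,0.0027,0],"spin": 0.05},
  {"offset": [0.0057,0.0027,0],"spin": 0.05},
  {"offset": [0,0,0],"spin": 0},
])

```text
time_s: 5.85
ee_pos: [556.2, -162.1, 200.9]
ee_rot: [-180.0, -0.1, 153.5]
force: [-4.6, -3.0, 1.3]
gripper_width: 11.2
gripper_force: 20.0
```

Gripped, and the door follows with low force. I continue the arc.

Request:
arm_command([
  {"offset": [0.0085,0.0043,0],"spin": 0.075},
  {"offset": [0.0085,0.0043,0],"spin": 0.075},
  {"offset": [0.0085,0.0043,0],"spin": 0.075},
  {"offset": [0.0085,0.0043,0],"spin": 0.075},
  {"offset": [0,0,0],"spin": 0},
])

```text
time_s: 6.48
ee_pos: [536.9, -128.7, 200.9]
ee_rot: [-179.9, -0.2, 136.4]
force: [-5.2, -2.0, 1.9]
gripper_width: 11.0
gripper_force: 20.0
```

Request:
arm_command([
  {"offset": [0.0085,0.0043,0],"spin": 0.075},
  {"offset": [0.0085,0.0043,0],"spin": 0.075},
  {"offset": [0.0085,0.0043,0],"spin": 0.075},
  {"offset": [0.0085,0.0043,0],"spin": 0.075},
  {"offset": [0,0,0],"spin": 0},
])

```text
time_s: 7.1
ee_pos: [528.4, -91.2, 200.9]
ee_rot: [-179.9, -0.2, 119.2]
force: [-6.2, 0.9, 3.7]
gripper_width: 11.3
gripper_force: 20.0
```

Request:
arm_command([
  {"offset": [0.0085,0.0043,0],"spin": 0.075},
  {"offset": [0.0085,0.0043,0],"spin": 0.075},
  {"offset": [0.0085,0.0043,0],"spin": 0.075},
  {"offset": [0.0085,0.0043,0],"spin": 0.075},
  {"offset": [0,0,0],"spin": 0},
])

```text
time_s: 7.72
ee_pos: [531.5, -52.9, 200.9]
ee_rot: [-179.9, -0.2, 102.0]
force: [-4.9, 1.6, 2.8]
gripper_width: 11.5
gripper_force: 20.0
```

Request:
arm_command([
  {"offset": [0.0057,0.0027,0],"spin": 0.05},
  {"offset": [0.0057,0.0027,0],"spin": 0.05},
  {"offset": [0,0,0],"spin": 0},
  {"offset": [0,0,0],"spin": 0},
])

```text
time_s: 8.22
ee_pos: [533.8, -44.0, 200.9]
ee_rot: [-179.7, 0.1, 96.4]
force: [-7.3, -7.4, 3.9]
gripper_width: 11.5
gripper_force: 20.0
```

The force is rising against the motion, which looks like the end stop. I press a little further to confirm.

Request:
arm_command([
  {"offset": [0.004,0.002,0],"spin": 0.01},
  {"offset": [0,0,0],"spin": 0},
  {"offset": [0,0,0],"spin": 0},
])

```text
time_s: 8.6
ee_pos: [533.8, -43.6, 200.8]
ee_rot: [-179.5, 0.6, 95.8]
force: [-11.3, -17.7, 4.8]
gripper_width: 11.4
gripper_force: 20.0
```

Request:
arm_command([
  {"offset": [0.004,0.002,0],"spin": 0},
  {"offset": [0,0,0],"spin": 0},
  {"offset": [0,0,0],"spin": 0},
])

```text
time_s: 8.98
ee_pos: [533.7, -42.0, 200.6]
ee_rot: [-179.2, 0.8, 95.9]
force: [-14.3, -26.9, 6.2]
gripper_width: 11.8
gripper_force: 20.0
```

```bash
python3 - <<'E'
from h import *
s=env.state();print(s["ee_pos"],s["force"])
im,d=env.grab_frame("top");cv2.imwrite("pics/t2.png",cv2.resize(im[140:320,300:600],None,fx=2.5,fy=2.5))
E
```

```text
[533.70862302 -42.00012671 200.61159453] [-14.27513386 -26.86801849   6.15673664]
```

View pics/t2.png

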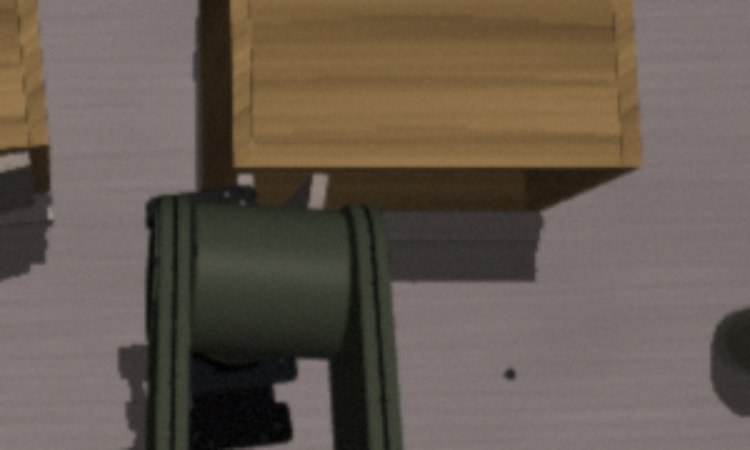

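The panels are folded together at the left post, and 27 N with no further travel confirms the stop. I relax part of the load, then release and lift.

Request:
arm_command([
  {"offset": [-0.006,-0.003,0],"spin": 0},
  {"offset": [0,0,0],"spin": 0},
  {"offset": [0,0,0],"spin": 0},
])

```text
time_s: 9.4
ee_pos: [533.6, -42.3, 200.6]
ee_rot: [-179.6, 0.1, 95.8]
force: [-9.2, -7.0, 3.4]
gripper_width: 11.5
gripper_force: 20.0
```

Request:
arm_command([
  {"offset": [0,0,0],"spin": 0},
  {"offset": [0,0,0],"spin": 0},
  {"offset": [0,0,0],"spin": 0},
  {"offset": [0,0,0],"spin": 0},
  {"offset": [0,0,0],"spin": 0},
], jaw=0.07)

```text
time_s: 10.02
ee_pos: [536.5, -40.2, 200.9]
ee_rot: [180.0, -0.0, 95.6]
force: [0.4, -0.5, -0.2]
gripper_width: 58.4
gripper_force: 0.0
```

Request:
arm_command([
  {"offset": [0,0,0],"spin": 0},
  {"offset": [0,0,0],"spin": 0},
  {"offset": [0,0,0],"spin": 0},
])

```text
time_s: 10.4
ee_pos: [536.3, -40.3, 200.9]
ee_rot: [180.0, -0.0, 95.6]
force: [0.5, 1.0, -0.5]
gripper_width: 70.0
gripper_force: 0.0
```

Request:
arm_command([
  {"offset": [0,0,-0.02],"spin": 0},
  {"offset": [0,0,-0.05],"spin": 0},
  {"offset": [0,0,-0.05],"spin": 0},
  {"offset": [0,-0.05,0],"spin": 0},
  {"offset": [0,-0.06,0],"spin": 0},
])

```text
time_s: 11.02
ee_pos: [426.4, -51.3, 321.3]
ee_rot: [179.9, 0.0, 95.7]
force: [-1.4, -0.8, 0.5]
gripper_width: 70.0
gripper_force: 0.0
```

Request:
arm_command([
  {"offset": [0.06,0,0],"spin": 0},
  {"offset": [0.06,0,0],"spin": 0},
  {"offset": [0.06,0,0],"spin": 0},
  {"offset": [0,0,0],"spin": 0},
  {"offset": [0,0,0],"spin": 0},
])

```text
time_s: 11.65
ee_pos: [409.2, 127.8, 320.9]
ee_rot: [-180.0, 0.0, 95.7]
force: [-0.5, -0.6, 0.1]
gripper_width: 69.8
gripper_force: 0.0
```

```bash
python3 - <<'E'
from h import *
s=env.state();print(s["time_s"],s["ee_pos"],s["force"])
im,d=env.grab_frame("top");cv2.imwrite("pics/t3.png",cv2.resize(im[90:330,140:600],None,fx=1.7,fy=1.7))
P=cloud("top",d);q=P[(abs(P[:,2]-210)<8)&(P[:,0]<640)&(P[:,0]>490)&(abs(P[:,1]+90)<60)]
r=cv2.minAreaRect(q[:,:2].astype(np.float32));print(len(q),r)
for k in env.pinpoint("top","bifold_handle")+env.pinpoint("top","plain_handle"):print(k,px2w("top",0,*k["location"],205))
E
```

```text
11.65 [409.17465349 127.8015587  320.91388582] [-0.49532861 -0.61744377  0.14839025]
897 ((583.6303100585938, -85.70710754394531), (80.11697387695312, 129.48133850097656), 78.63969421386719)
{'location': [379.6, 273.0], 'score': 0.65} [531.02200743 -36.78089822 205.        ]
```

View pics/t3.png

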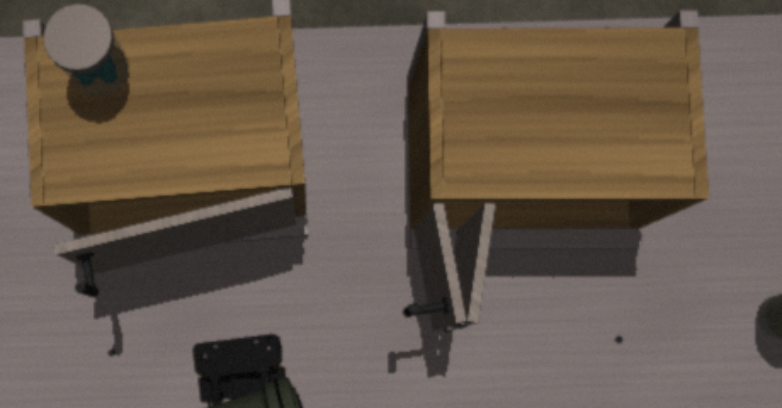

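The arm is clear. Panel 1 runs from (440,205) to (460,322), about 10° from square, which is the 1.40 rad stop. Panel 2 is folded beside it, and the plain door looks unchanged.

```bash
python3 -c "
from h import *
print(env.job_done())"
```

```text
the job is handed in; nothing more can be done
None
```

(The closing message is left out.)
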